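# Roll a sample vial up its loading track and seat it against the sprung plate

## Task

Take the paddle from its holder and use it to roll the lying glass vial gently up the loading track until it drops over the top edge into the nest; do not touch the vial with the gripper. Still using the paddle, press the vial from behind against the sprung plate with about 6 newtons for a good second (never over 12 newtons), then ease off so that the vial stays in the nest. Finally stand the paddle back in its holder's slot, leaving everything else on the bench where it is.

Things in the scene. Friction and masses are not known exactly. Their poses are not given: they have to be found in the camera images.
- track: Aluminium track fixed to the bench, 260 x 96 mm. Origin on the bench on its centre line; x runs along the track the way the vial must travel (uphill), y across, z up. Inside width 81 mm; side walls 6 mm thick, 27 mm high, x = -110 to +100 mm. Back stop 12 mm high at x = -110 to -100. Housing at the far end 42 mm high, x = 105 to 145. Place and yaw vary.
- ramp_foot (a point): Low end of the ramp floor, on the centre line, at the back stop's front face: track x = -100 mm, 6 mm above the bench. The floor rises straight from here to ramp_top.
- ramp_top (a point): Top edge of the ramp on the centre line: track x = +50 mm, 14 mm above the bench. Behind it the floor drops 3 mm to the level nest floor (11 mm above the bench).
- nest (a point): Where the vial's axis is when it lies in the nest touching the ramp's edge: track x = 59 mm, 25 mm above the bench. The plate's free face is 1 to 13 mm beyond such a vial, so the vial may lie up to 13 mm further on. It does not roll back over the edge by itself, but a plate let go suddenly could throw it.
- vial_center (a point): Capped glass vial with paper band, cylinder 28 mm in diameter, 75 mm long, 49 to 98 g, lying across the track at the ramp's low end against the back stop, its axis along the track's y. The point is on its axis, half-way along. It rolls back down the ramp when it is not supported.
- vial: The same vial; its origin is that same point, y along its axis; the frame turns as it rolls.
- plate_mean (a point): Fixed point on the track's centre line, track x = 80 mm, 25 mm high: the middle of the range (track x = 74 to 86 mm) in which the free face of the sprung plate lies; a set screw fixes it, and the setting is not measured. Upright grey plate 60 mm wide, 14 to 39 mm above the bench, facing the vial; it gives way 1 mm per 2 N with no preload, hard stop after 8 mm.
- paddle_grip (a point): Paddle, 88 mm tall, 80 g, standing upright in the holder: white blade below, 6 mm thick (its x), 60 wide (its y), 40 high; black grip above, in line with it, 14 mm thick (x), 30 wide (y), 48 high. The point is the grip's centre, 64 mm above the blade's lower edge.
- paddle: The same paddle; its origin is the middle of the blade's lower edge, z up, x across the blade's thickness, y along its width. Front and back are alike.
- holder: Grey block fixed to the bench, 50 (x) x 100 (y) x 32 mm high; in its top a slot 11 mm wide (x), 65 long (y), chamfered, its floor 8 mm above the bench. Origin: centre of its underside. The paddle stands in the slot, its y along the holder's y, with play to lean a little. Place and yaw vary.
- beaker: Bystander: empty glass beaker, 66 mm wide, 75 mm high. Origin: centre of its underside.
- jar: Bystander: amber jar, 56 mm wide, 75 mm high. Origin: centre of its underside.
- spare_vial: Bystander: a second vial of the same kind standing upright on the bench, 28 mm wide, 75 mm high. Origin: centre of its underside.
Mind the look-alikes: they are no part of the job. Leave any red or turquoise look-alike of the paddle alone.

How it is judged:
By the outcome, as a careful person would: the job done as asked, in the order asked, and still so for the second after the job is handed in, with the robot touching nothing.
It also fails if it takes over 72 s, if anything falls off the work surface, if the arm or the gripper's body presses on something with over 40 N, if the wrist force passes 120 N, or if a joint passes its speed limit or range.

## Robot

A 6-joint arm with a two-finger parallel gripper is mounted at the origin on the work surface. World frame = base frame: x ahead of the robot, y to its left, z up, the work surface at z = 0. Lengths are in m, angles in rad, forces in N, time in s.
With the tool pointing down it reaches from about 0.375 to 0.9 m from the base axis. Payload 3.1 kg.
Tool frame: the origin (TCP) lies between the finger pads; the fingertips stand 11 mm ahead of it and the grasp point (between the pads) lies 8 mm behind it; z points along the fingers, y is the direction in which the jaws open and shut (so a half turn about z gives the same grasp; the last joint's range is limited). The gripper opens to 85 mm and grips with 20 to 120 N. Pads are 22 mm wide; open, the fingers measure 114 mm over their backs; the gripper's body (76 mm by 85 mm) begins 54 mm behind the grasp point. The pads swing forward as they close: fully open they stand 13 mm farther back than shut.
Start: joints at [0.944, 0.527, 1.433, -0, 1.181, -0.178], TCP at [0.271, 0.563, 0.242] pointing down, gripper open.
Joint ranges: [-3.08, 3.08], [-0.75, 2.2], [0.22, 2.44], [-1.43, 4.57], [0, 2.65], [-2.85, 2.85]. Speed limits (rad/s): [2.79, 2.79, 3.14, 3.14, 3.14, 3.14].

## Interface

Orientations are given as a unit quaternion [x, y, z, w].
In Python, from station import manip gives the robot as it stands. The module is installed in compiled form; this text tells all that it offers.
- The arm moves only by the tool arm_command, never from a script. Its argument "rows" is a list of rows, each a list of 3 entries, a list of its own where there are three numbers: the shift along the world's x, y, z in mm, then the turn about the world's z in rad, then the closure, from -1 (fully open) to 1 (shut), so that 0 is half open. A call has 1 to 12 rows; each row shifts and turns the commanded pose from where the row before left it; what a row does not reach is not made up. A row lasts 1/8 s, in which the tool goes at most 62.5 mm and 10.7 degrees, less where a joint would pass 70% of its speed; a pose out of reach is approached as far as the arm can. A call with a gripper value outside its range is refused whole. The fingers move at their own pace and stop on an object; "squeeze" is the grip in N (left out, the last holds). Time passes only in rows, so rows that do not move let the fingers close. It gives the time, the measured TCP pose, the force and the opening at its end, in the units of the state.
- manip.sense(): the state, without advancing time (a new reading comes with each control period).
- manip.snapshot(name): name is "scene" or "top" or "wrist"; returns the picture (384x512x3 uint8, blue, green, red); there is no depth.
- manip.get_calibration(name): a dict with "fovy" (degrees; the focal length in pixels is half the picture's height over the tangent of half this angle, whatever the lens; pixels are square), "cx", "cy" (the principal point, pixels), "R" (3x3) and "t" (3): a world point X has camera coordinates R X + t. Camera axes: x right, y down, z forward; pixel columns grow to the right and rows downward; lengths in m; the calibration is good to about 2 mm. A picture is of the moment at which its call begins: read the wrist's pose just before it. get_calibration takes no time and is no camera call; for the wrist camera it gives the pose at the moment of the call.
- manip.sign_off(): hands the job in, once; it reports no verdict.
The state is a dict: "t": time; "q": joint angles; "qd": joint speeds; "tau": joint torques, N m; "tcp_pos": TCP position; "tool_rot": TCP orientation; "force": force on the tool from outside, world axes, zero at the start; "ft_torque": the same for the moment, N m; "finger_gap": opening from 0.0 (shut) to 1.0 (fully open).
Only numpy, scipy, OpenCV 4.12 (cv2) and the standard library are available. Lean on these libraries where they do the work, as an engineer would, in place of code of your own. Each camera call takes 0.05 s, during which the arm holds its last target.

## Working session

There is one attempt and no reset: what is moved stays moved. The work goes in short steps, Python scripts to look and compute and a tool call to move; the robot and the scene stay as the last step left them, time stands still between calls to the robot, and variables do not carry over. Pictures are saved under pics/ and viewed, and the job is handed in when it is done.

Besides the shell and the picture viewer there is one more tool, called after "Request:" as name([rows], argument=value, ...), one row to a line, values as JSON. arm_command: Moves the arm, as the interface text tells. Its arguments: {"type":"object","properties":{"rows":{"type":"array","items":{"type":"array"}},"squeeze":{"type":"number"}},"required":["rows"]}

```bash
mkdir -p pics; python3 - <<'E'
from station import manip
import cv2
s=manip.sense(); print(s)
for n in ["scene","top","wrist"]:
    c=manip.get_calibration(n); print(n,c)
    cv2.imwrite(f"pics/{n}0.png",manip.snapshot(n))
E
```

```text
{'t': 0.0, 'q': array([ 9.43517628e-01,  5.28466835e-01,  1.43391071e+00,  1.01874319e-05,
        1.18140331e+00, -1.78470975e-01]), 'qd': array([0.00130017, 0.0002905 , 0.00123598, 0.00012275, 0.00063524,
       0.00049066]), 'tau': array([-8.35554056e-04, -4.42347729e+01, -1.78027922e+01, -2.07007115e-04,
        8.36611114e-03,  1.46615230e-05]), 'tcp_pos': array([0.27072087, 0.56255111, 0.24133051]), 'tool_rot': array([ 2.22526967e-01,  9.74925921e-01, -1.00465924e-03, -4.33291997e-04]), 'force': array([ 0.34628864, -0.44322576,  0.69117427]), 'ft_torque': array([-0.05437091,  0.0028077 , -0.0118673 ]), 'finger_gap': 0.9999584517609649}
scene {'fovy': 42.3952624656921, 'cx': 252.78381486264274, 'cy': 200.59676280398318, 'R': array([[-7.01376526e-01,  7.12790739e-01,  5.76282858e-04],
       [ 3.83710318e-01,  3.78246904e-01, -8.42434372e-01],
       [-6.00697395e-01, -5.90642567e-01, -5.38798661e-01]]), 't': array([ 0.52427497, -0.11716881,  1.43068214])}
top {'fovy': 53.07938875356578, 'cx': 257.7438825840507, 'cy': 188.4833262802656, 'R': array([[ 1.29125120e-04, -9.99901351e-01, -1.40453472e-02],
       [-9.86424743e-01,  2.17908182e-03, -1.64199506e-01],
       [ 1.64213914e-01,  1.38758803e-02, -9.86327152e-01]]), 't': array([-0.11301045,  0.60565742,  0.93555901])}
wrist {'fovy': 71.42511424913639, 'cx': 255.08720410419957, 'cy': 192.08150876683302, 'R': array([[ 0.432601  ,  0.90158332, -0.00197171],
       [ 0.85290267, -0.408532  ,  0.32505175],
       [ 0.29225573, -0.14229939, -0.94569418]]), 't': array([-0.62423048, -0.04413282,  0.38228441])}
```

View pics/scene0.png

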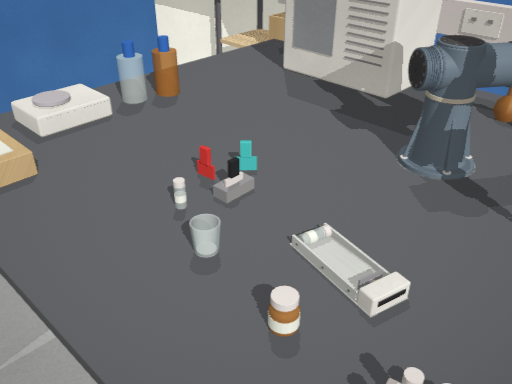

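View pics/top0.png

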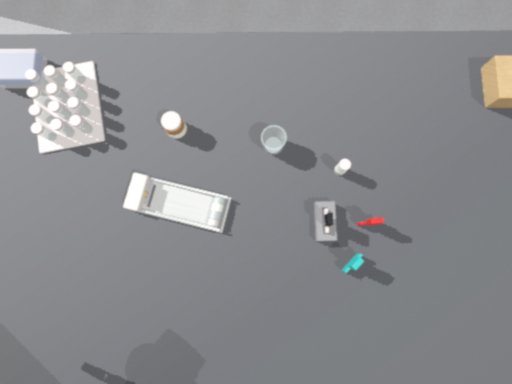

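View pics/wrist0.png

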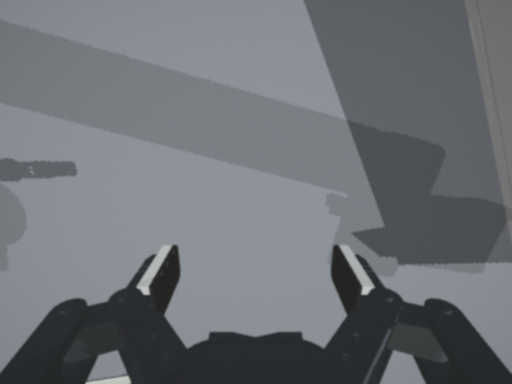

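The top view shows the holder with the paddle at about (326,221). The red and turquoise decoys are at (371,222) and (353,263). The track's housing is at (137,193) and the vial at (216,212). I'll enlarge these areas.

```bash
cat > h.py <<'E'
import numpy as np, cv2
from station import manip
def crop(img,x0,y0,w,h,k,name):
    c=cv2.resize(img[y0:y0+h,x0:x0+w],None,fx=k,fy=k,interpolation=cv2.INTER_CUBIC)
    for x in range((x0+9)//10*10,x0+w,10):
        cv2.putText(c,str(x),(int((x-x0+.5)*k),10),0,.35,(0,255,255),1); cv2.line(c,(int((x-x0+.5)*k),12),(int((x-x0+.5)*k),18),(0,255,255),1)
    for y in range((y0+9)//10*10,y0+h,10):
        cv2.putText(c,str(y),(0,int((y-y0+.5)*k)),0,.35,(0,255,255),1); cv2.line(c,(24,int((y-y0+.5)*k)),(30,int((y-y0+.5)*k)),(0,255,255),1)
    cv2.imwrite(name,c)
def pix(cal,X,H=384):
    f=H/2/np.tan(np.radians(cal['fovy'])/2)
    p=np.atleast_2d(X)@cal['R'].T+cal['t']
    return np.c_[f*p[:,0]/p[:,2]+cal['cx'],f*p[:,1]/p[:,2]+cal['cy']]
def ray(cal,u,v,z,H=384):
    f=H/2/np.tan(np.radians(cal['fovy'])/2)
    d=cal['R'].T@np.array([(u-cal['cx'])/f,(v-cal['cy'])/f,1.]); c=-cal['R'].T@cal['t']
    return c+d*(z-c[2])/d[2]
E
python3 - <<'E'
from h import *
t=cv2.imread('pics/top0.png'); s=cv2.imread('pics/scene0.png')
crop(t,300,180,100,75,8,'pics/t_hold.png'); crop(t,115,160,125,85,6,'pics/t_track.png')
crop(s,280,215,135,100,5,'pics/s_track.png')
E
```

```text
(no output)
```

View pics/t_hold.png

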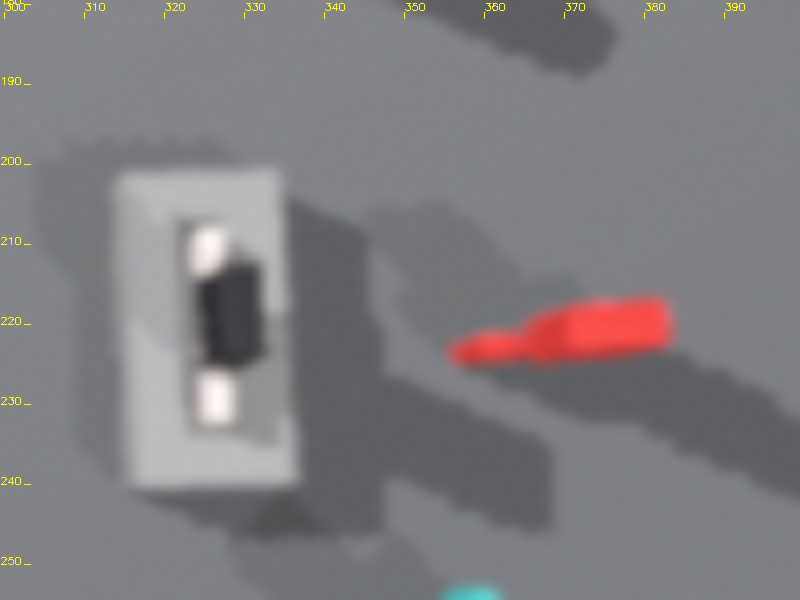

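View pics/t_track.png

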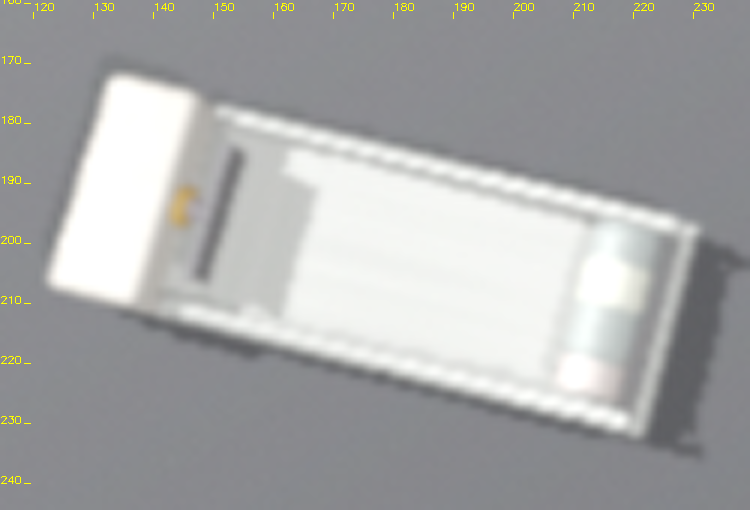

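```bash
cat >> h.py <<'E'
from scipy.optimize import least_squares
def W(p,L):
    c,s=np.cos(p[2]),np.sin(p[2]); L=np.atleast_2d(L).astype(float)
    return np.c_[p[0]+c*L[:,0]-s*L[:,1],p[1]+s*L[:,0]+c*L[:,1],L[:,2]]
def fit(obs,p0):
    # obs: list of (cal, local pts, px)
    r=lambda p: np.concatenate([(pix(c,W(p,L))-np.array(P)).ravel() for c,L,P in obs])
    o=least_squares(r,p0,x_scale=[.01,.01,.1],loss='soft_l1'); return o.x,r(o.x).reshape(-1,2)
E
python3 - <<'E'
from h import *
np.set_printoptions(precision=4,suppress=True)
T=manip.get_calibration('top')
h=fit([(T,np.array([[25,50,32],[25,-50,32],[-25,-50,32],[-25,50,32]])/1e3,[[314,202],[334,201],[336.5,240],[316,240]])],[0.5,0,0])
print('as x->up',h)
h=fit([(T,np.array([[25,50,32],[25,-50,32],[-25,-50,32],[-25,50,32]])/1e3,[[334,201],[336.5,240],[316,240],[314,202]])],[0.5,-.2,1.57])
print('as yaw90',h)
print(ray(T,325,220,.032))
tr=fit([(T,np.array([[145,-48,42],[105,-48,42],[145,48,42],[105,48,42],[-110,-46.5,27],[-110,46.5,27]])/1e3,[[133,172],[146.5,175],[122.5,206.5],[136,210],[229,197.5],[219.5,232]])],[.5,.2,1.3])
print(tr)
E
```

```text
as x->up (array([ 0.5252, -0.2862,  0.6021]), array([[-10.4625,  21.3726],
       [  1.0376,   0.4087],
       [ 10.1275, -22.6857],
       [ -1.0065,  -0.4285]]))
as yaw90 (array([ 0.5245, -0.2862, -1.543 ]), array([[-0.3022, -0.018 ],
       [-0.4344, -0.0396],
       [ 0.3875,  0.5185],
       [ 0.3464, -0.451 ]]))
[ 0.5261 -0.286   0.032 ]
(array([0.5694, 0.0831, 1.3147]), array([[ 0.4493, -0.5392],
       [ 1.5197,  0.226 ],
       [-0.3785,  0.3217],
       [ 0.8867,  0.7226],
       [-1.1804, -0.3642],
       [-1.2665, -0.2683]]))
```

View pics/s_track.png

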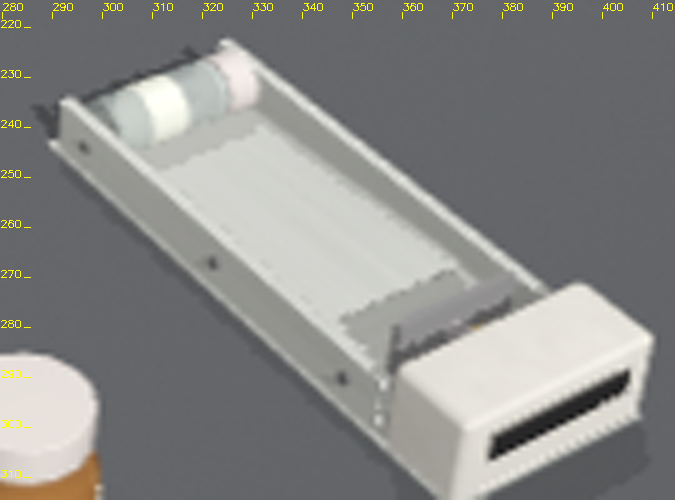

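```bash
python3 - <<'E'
from h import *
np.set_printoptions(precision=4,suppress=True)
T=manip.get_calibration('top');S=manip.get_calibration('scene')
L=np.array([[145,-48,42],[105,-48,42],[145,48,42],[105,48,42],[-110,-46.5,27],[-110,46.5,27]])/1e3
A=(T,L,[[133,172],[146.5,175],[122.5,206.5],[136,210],[229,197.5],[219.5,232]])
B=(S,L,[[370.5,300],[359,287.5],[408.5,282],[394,271],[291.5,234.5],[323.5,223]])
for o in ([A],[B],[A,B]): print(fit(o,[.5,.1,1.3]))
# paddle features
print(pix(T,W([.5245,-.2862,-1.543],np.array([[0,0,.048],[0,0,.096],[0,.03,.048],[0,-.03,.048],[0,.015,.096],[0,-.015,.096],[0.007,0,.096],[-.007,0,.096]]))))
s=cv2.imread('pics/scene0.png'); crop(s,190,135,80,70,8,'pics/s_hold.png')
E
```

```text
(array([0.5694, 0.0831, 1.3147]), array([[ 0.4493, -0.5392],
       [ 1.5197,  0.226 ],
       [-0.3785,  0.3217],
       [ 0.8867,  0.7226],
       [-1.1804, -0.3642],
       [-1.2665, -0.2683]]))
(array([0.5761, 0.0817, 1.3182]), array([[ 0.4174,  0.7683],
       [-2.9209,  0.1347],
       [ 0.939 ,  0.1216],
       [ 0.0851, -0.8795],
       [-1.1991,  0.0281],
       [ 0.6462, -1.0661]]))
(array([0.5726, 0.0822, 1.3217]), array([[ 0.6064, -1.4043],
       [ 1.7035, -0.7449],
       [ 0.0341, -0.5052],
       [ 1.328 , -0.213 ],
       [-0.875 , -1.8948],
       [-0.706 , -1.7805],
       [ 2.0475, -0.1254],
       [-1.3687, -0.677 ],
       [ 2.2842, -0.7969],
       [ 1.3717, -1.7192],
       [-0.053 , -0.4657],
       [ 1.6162, -1.5954]]))
[[326.1035 220.0861]
 [329.329  218.4245]
 [325.4305 208.2672]
 [326.7835 232.0259]
 [328.9658 212.2015]
 [329.6942 224.681 ]
 [332.2483 218.3404]
 [326.4102 218.5087]]
```

View pics/s_hold.png

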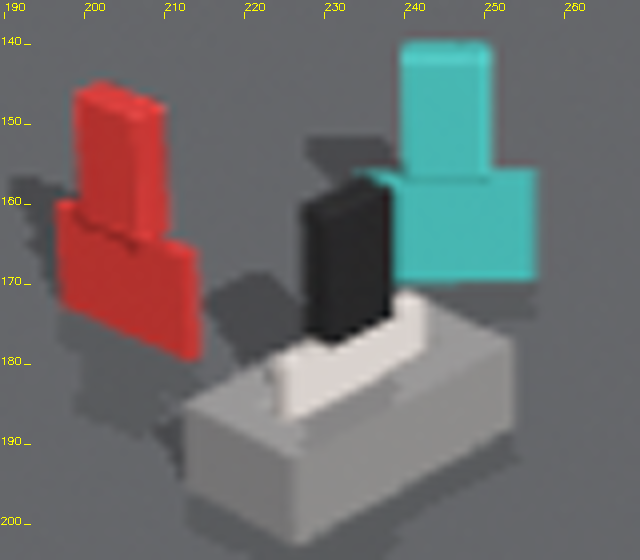

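Request:
arm_command([
  [[18,-58,0],0.12,-1],
  [[18,-58,0],0.12,-1],
  [[18,-58,0],0.12,-1],
  [[18,-58,0],0.12,-1],
  [[18,-58,0],0,-1],
  [[18,-58,0],0,-1],
  [[18,-58,0],0,-1],
  [[18,-58,0],0,-1],
  [[18,-58,0],0,-1],
  [[18,-58,0],0,-1],
  [[18,-58,0],0,-1],
  [[18,-58,0],0,-1],
], squeeze=50)

```text
t: 1.65
tcp_pos: [0.4873, -0.1349, 0.2422]
tool_rot: [-0.015, 1.0, 0.0, 0.0]
force: [0.1, 0.3, 0.3]
finger_gap: 1.002
```

Request:
arm_command([
  [[12,-51,0],0,-1],
  [[12,-51,0],0,-1],
  [[13,-51,0],0,-1],
  [[0,0,0],0,-1],
])

```text
t: 2.15
tcp_pos: [0.5249, -0.2901, 0.2419]
tool_rot: [-0.014, 1.0, -0.001, 0.001]
force: [0.5, 0.9, -0.1]
finger_gap: 1.0
```

```bash
cat >> h.py <<'E'
np.set_printoptions(precision=4,suppress=True)
import json
def st():
    s=manip.sense(); R=cv2.Rodrigues(np.zeros(3))[0]
    from scipy.spatial.transform import Rotation as Ro
    M=Ro.from_quat(s['tool_rot']).as_matrix()
    print('t',round(s['t'],2),'tcp',s['tcp_pos'],'yaw_y',np.round(np.arctan2(M[1,1],M[0,1]),4),'zax',M[:,2],'F',s['force'],'M',s['ft_torque'],'gap',round(s['finger_gap'],3),'q',s['q'])
def shot(n,name):
    c=manip.get_calibration(n); i=manip.snapshot(n); cv2.imwrite(f'pics/{name}.png',i)
    json.dump({k:np.asarray(v).tolist() for k,v in c.items()},open(f'pics/{name}.json','w')); return c,i
def cal(name):
    d=json.load(open(f'pics/{name}.json')); return {k:np.array(v) for k,v in d.items()}
E
python3 -c "
from h import *
st(); c,i=shot('wrist','w1')"
```

```text
t 2.15 tcp [ 0.5249 -0.2901  0.2419] yaw_y 1.5979 zax [ 0.0015 -0.002  -1.    ] F [ 0.5282  0.9198 -0.0797] M [0.0101 0.0057 0.0266] gap 1.0 q [-0.6908  0.4929  1.5003 -0.0006  1.1461 -2.2884]
```

View pics/w1.png

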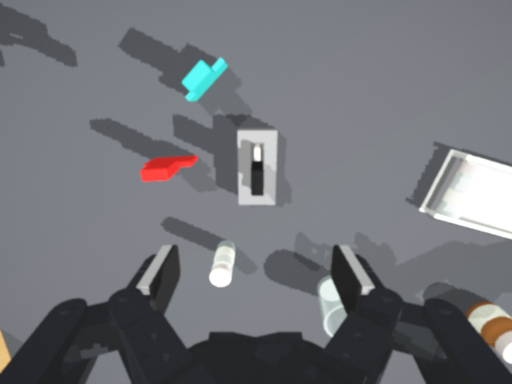

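```bash
python3 -c "
from h import *
i=cv2.imread('pics/w1.png'); crop(i,225,120,70,95,6,'pics/w1c.png'); crop(i,400,140,112,110,6,'pics/w1t.png')"
```

```text
(no output)
```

View pics/w1c.png

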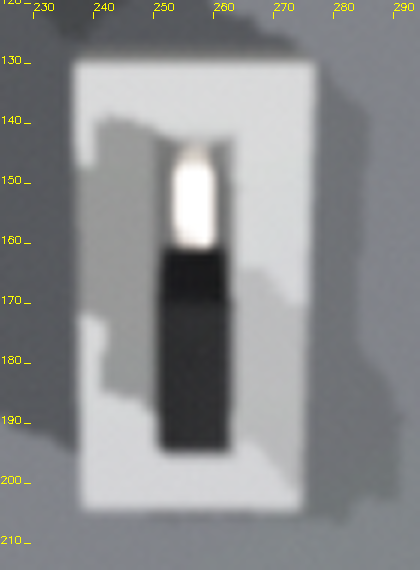

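```bash
python3 - <<'E'
from h import *
c=cal('w1'); print(-c['R'].T@c['t'], c['R'])
L=np.array([[25,50,32],[25,-50,32],[-25,-50,32],[-25,50,32]])/1e3
p=[.5245,-.2862,-1.543]
print(pix(c,W(p,L)))
# in image order: which
E
```

```text
[ 0.4415 -0.2921  0.375 ] [[-0.0285  0.9996 -0.0024]
 [ 0.9447  0.0277  0.3266]
 [ 0.3266  0.0071 -0.9451]]
[[240.0539 202.1083]
 [238.645  127.7394]
 [278.5115 127.7779]
 [276.3782 202.1639]]
```

```bash
python3 - <<'E'
from h import *
c=cal('w1');T=manip.get_calibration('top')
L=np.array([[25,50,32],[25,-50,32],[-25,-50,32],[-25,50,32]])/1e3
A=(T,L,[[334,201],[336.5,240],[316,240],[314,202]]); A=(T,L,[[314,202],[334,201],[336.5,240],[316,240]])
p=[.5245,-.2862,-1.543]
A=(T,L,[[334,201],[336.5,240],[316,240],[314,202]])
B=(c,L,[[238,204.5],[236.5,130],[276,130.5],[273.5,204.5]])
for o in ([A],[B],[A,B]):
    f=fit(o,p); print(f)
for uv in [(250.5,170),(261,170),(250,195),(261.5,195)]: print(ray(c,*uv,.096))
print(ray(c,255.7,152,.048), ray(c,252.5,152,.048),ray(c,259.5,152,.048))
E
```

```text
(array([ 0.5245, -0.2862, -1.543 ]), array([[-0.3022, -0.018 ],
       [-0.4344, -0.0396],
       [ 0.3875,  0.5185],
       [ 0.3464, -0.451 ]]))
(array([ 0.5278, -0.2893, -1.548 ]), array([[-0.3699, -0.2839],
       [-0.1104,  0.2808],
       [ 0.1277,  0.024 ],
       [ 0.3477, -0.0585]]))
(array([ 0.5273, -0.2887, -1.5465]), array([[ 0.7041, -1.048 ],
       [ 0.4483, -1.0993],
       [ 1.2744, -0.6112],
       [ 1.3566, -1.5487],
       [ 0.0617, -0.6074],
       [ 0.2407, -0.1095],
       [ 0.4994, -0.4285],
       [ 0.7965, -0.4335]]))
[ 0.5129 -0.2956  0.096 ]
[ 0.5126 -0.2844  0.096 ]
[ 0.5414 -0.2956  0.096 ]
[ 0.5411 -0.2828  0.096 ]
[ 0.5022 -0.2904  0.048 ] [ 0.5023 -0.2943  0.048 ] [ 0.5021 -0.2857  0.048 ]
```

Request:
arm_command([
  [[2.5,0.7,-20],0,-1],
  [[0,0,-50],0,-1],
  [[0,0,-50],0,-1],
  [[0,0,-30],0,-1],
  [[0,0,0],0,-1],
])

```text
t: 2.82
tcp_pos: [0.5246, -0.2821, 0.09]
tool_rot: [-0.016, 1.0, 0.003, -0.003]
force: [0.5, 0.5, 0.9]
finger_gap: 1.004
```

```bash
python3 -c "
from h import *
st(); c,i=shot('wrist','w2')"
```

```text
t 2.83 tcp [ 0.5246 -0.2821  0.09  ] yaw_y 1.6034 zax [-0.0058  0.005  -1.    ] F [0.5002 0.5127 0.868 ] M [-0.0195 -0.0506  0.0195] gap 1.004 q [-0.681   0.6963  1.6204  0.0002  0.8325 -2.2845]
```

View pics/w2.png

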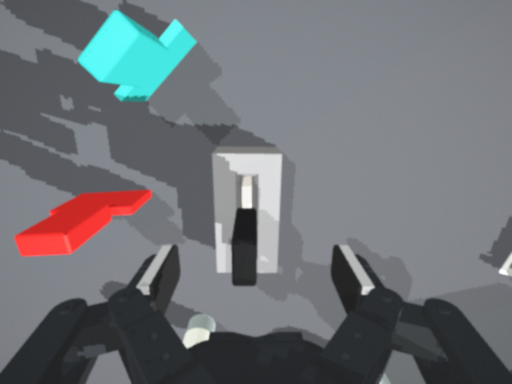

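Request:
arm_command([
  [[0,0,0],0,-1],
  [[0,0,0],0,-1],
])

```text
t: 3.12
tcp_pos: [0.5276, -0.2857, 0.0941]
tool_rot: [-0.016, 1.0, -0.001, 0.001]
force: [1.2, 0.3, 1.0]
finger_gap: 1.003
```

```bash
python3 -c "
from h import *
st(); c,i=shot('wrist','w3');st(); crop(i,200,140,100,150,5,'pics/w3c.png')"
```

```text
t 3.12 tcp [ 0.5276 -0.2857  0.0941] yaw_y 1.6023 zax [ 0.0026 -0.0021 -1.    ] F [1.2334 0.3076 0.9578] M [ 0.0033 -0.026   0.013 ] gap 1.003 q [-0.6824  0.6911  1.6154  0.      0.8318 -2.2847]
t 3.17 tcp [ 0.5274 -0.2856  0.0939] yaw_y 1.6021 zax [ 0.0023 -0.0018 -1.    ] F [ 0.7509 -0.5649  0.1284] M [0.0042 0.0489 0.0066] gap 1.002 q [-0.6825  0.6914  1.6156  0.0001  0.8317 -2.2847]
```

View pics/w3c.png

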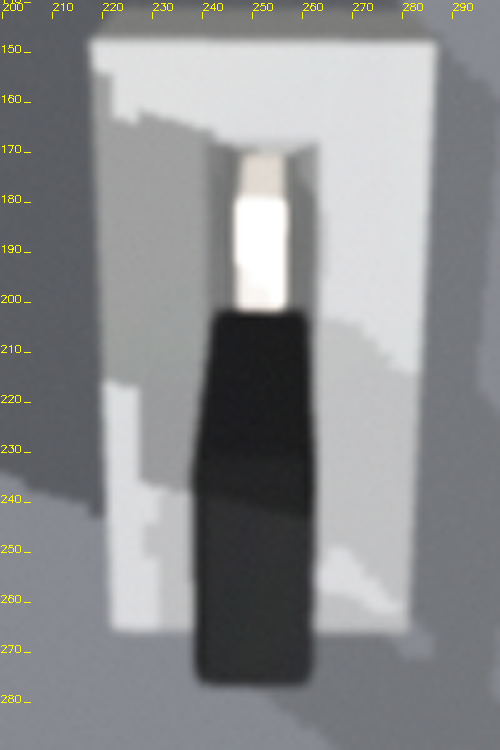

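```bash
python3 - <<'E'
from h import *
c=cal('w3')
L=np.array([[25,50,32],[25,-50,32],[-25,-50,32],[-25,50,32]])/1e3
f=fit([(c,L,[[221.5,266],[217.5,148],[286.5,148],[281,266]])],[.5245,-.2862,-1.543]); print(f)
for uv in [(238,234),(260.5,238),(238.5,277),(262,277)]: print(ray(c,*uv,.096))
for uv in [(246,200),(257,200)]: print(ray(c,*uv,.048))
E
```

```text
(array([ 0.5279, -0.2884, -1.5462]), array([[ 0.6311, -0.9613],
       [ 0.2378,  0.161 ],
       [-0.4375,  0.7559],
       [-0.3546, -0.4605]]))
[ 0.5141 -0.2954  0.096 ]
[ 0.5162 -0.2829  0.096 ]
[ 0.5422 -0.2948  0.096 ]
[ 0.5417 -0.281   0.096 ]
[ 0.5123 -0.2927  0.048 ]
[ 0.512  -0.2848  0.048 ]
```

Request:
arm_command([
  [[0.7,-3,-10],-0.007,-1],
  [[0,0,-19],0,-1],
  [[0,0,0],0,-1],
  [[0,0,0],0,-1],
])

```text
t: 3.68
tcp_pos: [0.5271, -0.288, 0.0626]
tool_rot: [-0.012, 1.0, 0.0, -0.0]
force: [-0.4, -0.2, 0.1]
finger_gap: 0.994
```

Request:
arm_command([
  [[0,0,0],0,0.2],
  [[0,0,0],0,0.5],
  [[0,0,0],0,1],
  [[0,0,0],0,1],
  [[0,0,0],0,1],
  [[0,0,0],0,1],
], squeeze=60)

```text
t: 4.42
tcp_pos: [0.5276, -0.2884, 0.0636]
tool_rot: [-0.012, 1.0, -0.0, 0.0]
force: [-0.2, -0.1, 2.3]
finger_gap: 0.156
```

```bash
python3 -c "
from h import *
st(); c,i=shot('wrist','w4')"
```

```text
t 4.42 tcp [ 0.5276 -0.2884  0.0636] yaw_y 1.595 zax [ 0.0006 -0.0005 -1.    ] F [-0.1765 -0.1112  2.3139] M [ 0.0196  0.0086 -0.0425] gap 0.156 q [-0.6859  0.7405  1.622  -0.      0.7782 -2.2809]
```

View pics/w4.png

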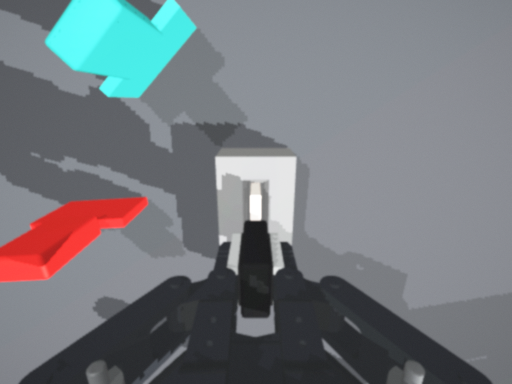

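Request:
arm_command([
  [[0,0,15],0,1],
  [[0,0,45],0,1],
  [[0,0,55],0,1],
  [[0,0,55],0,1],
  [[4,55,8],-0.09,1],
  [[4,55,0],-0.09,1],
  [[4,55,0],-0.095,1],
  [[4,55,0],0,1],
  [[3,55,0],0,1],
  [[3,53,0],0,1],
  [[0,0,0],0,1],
  [[0,0,0],0,1],
])

```text
t: 5.98
tcp_pos: [0.5491, 0.0397, 0.2417]
tool_rot: [0.125, 0.992, -0.0, 0.0]
force: [0.4, -0.1, -1.0]
finger_gap: 0.157
```

```bash
python3 -c "
from h import *
st(); c,i=shot('wrist','w5')"
```

```text
t 5.97 tcp [0.5491 0.0397 0.2417] yaw_y 1.3209 zax [ 0.0002 -0.0006 -1.    ] F [ 0.3791 -0.1307 -0.9919] M [-0.038   0.0463 -0.0476] gap 0.157 q [-0.1304  0.4281  1.6214 -0.0007  1.0918 -1.4511]
```

View pics/w5.png

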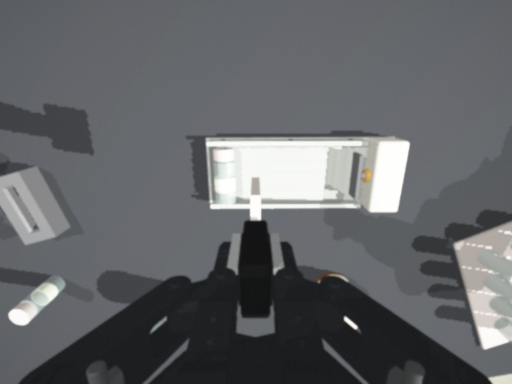

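```bash
python3 -c "
from h import *
i=cv2.imread('pics/w5.png'); crop(i,198,128,120,95,6,'pics/w5a.png'); crop(i,310,128,110,95,6,'pics/w5b.png')"
```

```text
(no output)
```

View pics/w5a.png

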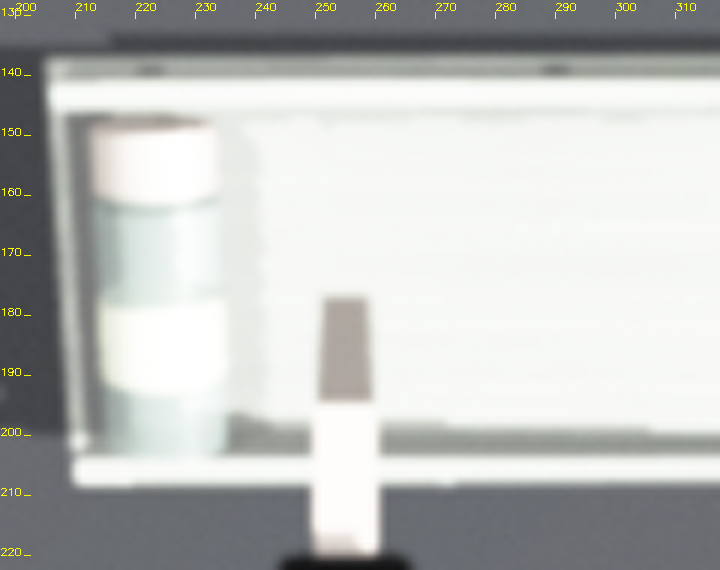

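View pics/w5b.png

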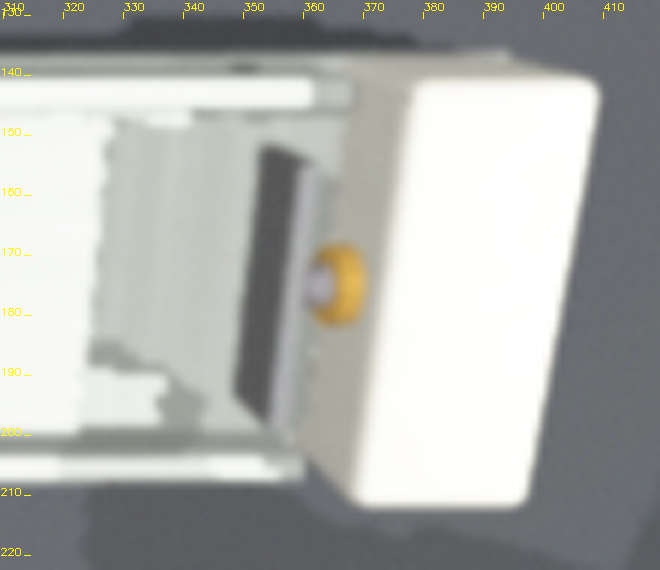

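```bash
python3 - <<'E'
from h import *
c=cal('w5')
L=np.array([[145,-48,42],[105,-48,42],[145,48,42],[105,48,42],[-110,-46.5,27],[-110,46.5,27],[100,46.5,27]])/1e3
P=[[397,211.5],[367.5,211.5],[409,141],[379,141],[210.5,208],[205.5,141],[361.5,141]]
f=fit([(c,L,P)],[.5694,.0831,1.3147]);print(f)
f2=fit([(c,L[4:],P[4:])],[.5694,.0831,1.3147]);print(f2)
p=f2[0]
print('blade bottom', ray(c,251,177.5,.186),ray(c,258.5,177.5,.186),'expected near',)
# vial ends approx axis z .02, plate face top edge z=39
def loc(q,X): d=X[:2]-q[:2]; return np.array([[np.cos(q[2]),np.sin(q[2])],[-np.sin(q[2]),np.cos(q[2])]])@d*1000
print('plate front top?',loc(p,ray(c,353,152,.039)),loc(p,ray(c,348.5,193,.039)),loc(p,ray(c,360,155,.039)),loc(p,ray(c,355,199,.039)))
print('vial',loc(p,ray(c,211.5,150,.02)),loc(p,ray(c,231.5,150,.02)),loc(p,ray(c,214,202,.02)),loc(p,ray(c,234,202,.02)))
E
```

```text
(array([0.5731, 0.0816, 1.3294]), array([[-0.191 ,  0.5945],
       [-0.3014,  0.7758],
       [ 0.6944, -0.475 ],
       [-1.7251, -0.2508],
       [-0.4214, -0.0044],
       [ 0.1304,  0.4002],
       [ 6.7137, -0.7251]]))
(array([0.5732, 0.0808, 1.3259]), array([[-1.0755, -0.0107],
       [-0.3324,  0.3916],
       [ 6.1773, -0.1666]]))
blade bottom [0.5198 0.0443 0.186 ] [0.5211 0.0496 0.186 ] expected near
plate front top? [78.3195 34.2843] [ 78.6892 -20.609 ] [87.6434 30.4242] [ 88.3481 -29.1645]
vial [-103.5986   34.0692] [-76.9345  33.9789] [-104.2478  -40.1982] [-75.7725 -40.2902]
```

Request:
arm_command([
  [[-2,-38,0],0.006,1],
  [[-1.9,-37.8,0],0,1],
  [[0,0,-50],0,1],
  [[0,0,-50],0,1],
  [[0,0,-50],0,1],
  [[0,0,-10],0,1],
  [[0,0,0],0,1],
  [[0,0,0],0,1],
])

```text
t: 7.02
tcp_pos: [0.547, -0.0368, 0.0833]
tool_rot: [0.122, 0.992, -0.0, 0.002]
force: [0.1, 0.9, -1.0]
finger_gap: 0.159
```

```bash
cat >> h.py <<'E'
TR=np.array([.5731,.0816,1.3294])
def loc(X,q=TR): d=np.asarray(X)[:2]-q[:2]; return np.array([[np.cos(q[2]),np.sin(q[2])],[-np.sin(q[2]),np.cos(q[2])]])@d*1000
E
python3 -c "
from h import *
st(); print(loc(manip.sense()['tcp_pos'])); c,i=shot('wrist','w6'); c,i=shot('scene','s6'); crop(i,270,140,120,90,6,'pics/s6c.png')"
```

```text
t 7.03 tcp [ 0.547  -0.0368  0.0833] yaw_y 1.3255 zax [ 0.004  -0.0011 -1.    ] F [ 0.1395  0.9478 -0.9534] M [ 0.0267  0.0251 -0.0478] gap 0.159 q [-0.271   0.6623  1.7549 -0.      0.7203 -1.5965]
[-121.1733   -2.9492]
```

View pics/w6.png

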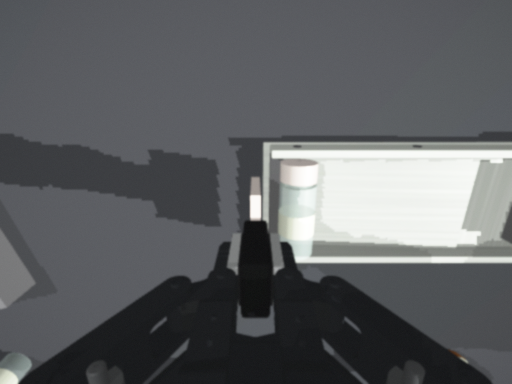

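View pics/s6.png

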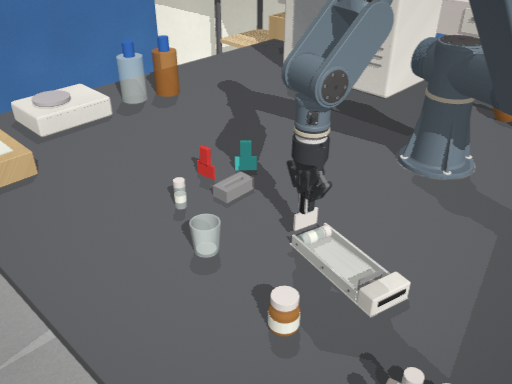

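```bash
python3 -c "
from h import *
i=cv2.imread('pics/w6.png'); crop(i,235,130,110,150,5,'pics/w6a.png')"
```

```text
(no output)
```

View pics/w6a.png

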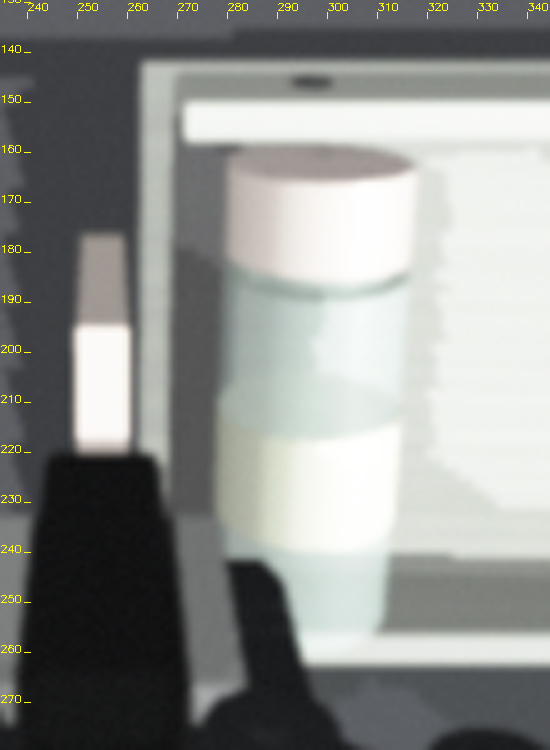

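```bash
python3 - <<'E'
from h import *
c=cal('w6')
for n,uv,z in [('wall out',(271,150),.027),('wall in',(271.2,158),.027),('wall bottom out',(310,263),.027),('wall bottom in',(310,256.5),.027),('stop rear',(263,170),.012),('stop front',(269.5,170),.012),('stop rear z6',(263,170),.006),('blade far',(250.5,177),.0277),('blade far r',(258.5,177),.0277),('vial rear',(279.5,180),.02),('vial rear',(277.5,225),.02),('vial front',(316,180),.02),('vial capend',(298,158.5),.02)]:
    print(n,loc(ray(c,*uv,z)))
print(loc(-c['R'].T@c['t']),c['R'].T@c['t'])
E
```

```text
wall out [-109.5288   46.5786]
wall in [-109.2863   40.8126]
wall bottom out [-75.6971 -47.2371]
wall bottom in [-76.1022 -41.0259]
stop rear [-114.6652   28.0794]
stop front [-109.5522   28.0672]
stop rear z6 [-114.488    26.5277]
blade far [-124.2483   26.8826]
blade far r [-118.3873   26.8687]
vial rear [-102.2136   22.2384]
vial rear [-102.7855  -15.8801]
vial front [-74.2753  22.1721]
vial capend [-88.8948  38.9043]
[-120.6934   80.8649] [-0.4657  0.0163 -0.2161]
```

Request:
arm_command([
  [[-1.9,0.5,-5.5],0,1],
  [[0,0,-5.5],0,1],
  [[0,0,0],0,1],
  [[0,0,0],0,1],
])

```text
t: 7.62
tcp_pos: [0.5435, -0.0354, 0.0701]
tool_rot: [0.122, 0.993, 0.0, -0.0]
force: [0.9, 0.1, -1.1]
finger_gap: 0.154
```

```bash
python3 -c "
from h import *
st(); print(loc(manip.sense()['tcp_pos']))"
```

```text
t 7.62 tcp [ 0.5435 -0.0354  0.0701] yaw_y 1.3261 zax [-0.0003  0.0001 -1.    ] F [ 0.8862  0.0566 -1.0849] M [-0.0055 -0.0019  0.0073] gap 0.154 q [-0.2703  0.6832  1.7663 -0.      0.6924 -1.5964]
[-120.7179    0.7748]
```

Request:
arm_command([
  [[1.2,4.8,1],0,1],
  [[1.2,4.8,0],0,1],
  [[0.9,3.9,0],0,1],
  [[0,0,0],0,1],
  [[0,0,0],0,1],
])

```text
t: 8.25
tcp_pos: [0.5469, -0.0219, 0.0713]
tool_rot: [0.122, 0.993, -0.0, 0.0]
force: [-1.7, 0.3, -0.9]
finger_gap: 0.162
```

```bash
python3 -c "
from h import *
st(); print(loc(manip.sense()['tcp_pos'])); c,i=shot('wrist','w7'); crop(i,235,130,110,150,5,'pics/w7a.png')"
```

```text
t 8.25 tcp [ 0.5469 -0.0219  0.0713] yaw_y 1.3262 zax [ 0.     -0.0001 -1.    ] F [-1.7173  0.2873 -0.886 ] M [-0.005  -0.0114  0.0017] gap 0.162 q [-0.2443  0.6831  1.7593 -0.0001  0.6991 -1.5704]
[-106.8055    0.7218]
```

View pics/w7a.png

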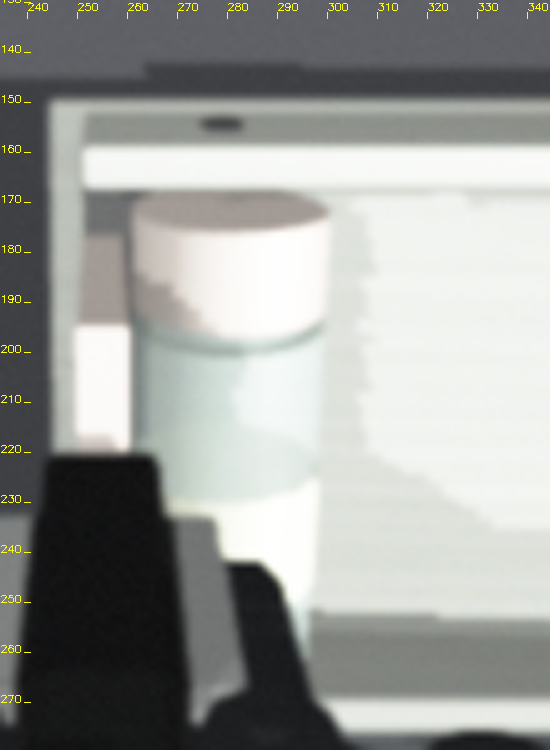

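Request:
arm_command([
  [[0.4,1.5,0],0,1],
  [[0.4,1.5,0],0,1],
  [[0.4,1.5,0],0,1],
  [[0.5,2,0],0,1],
  [[0.6,2.4,0],0,1],
  [[0.7,2.9,0],0,1],
  [[0.8,3.4,0],0,1],
  [[1,3.9,0],0,1],
  [[1,3.9,0],0,1],
  [[1,3.9,0],0,1],
  [[1,3.9,0],0,1],
  [[1,3.9,0],0,1],
])

```text
t: 9.8
tcp_pos: [0.5557, 0.013, 0.0713]
tool_rot: [0.122, 0.993, -0.0, -0.0]
force: [0.2, 0.3, -1.1]
finger_gap: 0.152
```

```bash
python3 -c "
from h import *
st(); print(loc(manip.sense()['tcp_pos'])); c,i=shot('wrist','w8')"
```

```text
t 9.8 tcp [0.5557 0.013  0.0713] yaw_y 1.3261 zax [-0.0001 -0.     -1.    ] F [ 0.1888  0.2734 -1.1445] M [-0.054   0.0363 -0.0067] gap 0.152 q [-0.1777  0.69    1.7373 -0.      0.7143 -1.5037]
[-70.8036   0.5095]
```

View pics/w8.png

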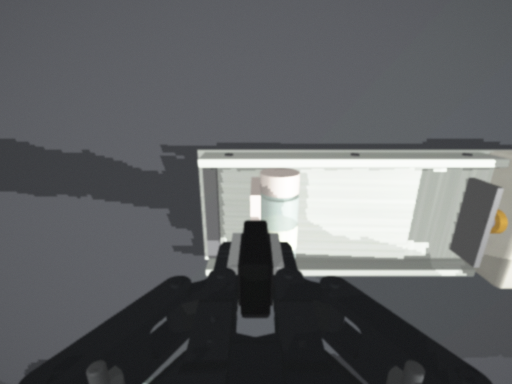

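The vial at (280,195) is rolling with the blade and sits straight across the track. I'll continue.

Request:
arm_command([
  [[1,4,0.1],0,1],
  [[1,4.2,0.1],0,1],
  [[1.1,4.4,0.1],0,1],
  [[1.1,4.4,0.1],0,1],
  [[1.1,4.4,0.1],0,1],
  [[1.1,4.4,0.1],0,1],
  [[1.1,4.4,0.1],0,1],
  [[1.1,4.4,0.1],0,1],
  [[1.1,4.4,0.1],0,1],
  [[1.1,4.4,0.1],0,1],
  [[1.1,4.4,0.1],0,1],
  [[1.1,4.4,0.1],0,1],
])

```text
t: 11.35
tcp_pos: [0.5687, 0.0652, 0.0725]
tool_rot: [0.122, 0.993, -0.0, 0.0]
force: [0.3, -0.1, 0.5]
finger_gap: 0.156
```

Request:
arm_command([
  [[1.1,4.4,0.1],0,1],
  [[1.1,4.4,0.1],0,1],
  [[1.1,4.4,0.1],0,1],
  [[1,4,0.1],0,1],
  [[0.9,3.6,0.1],0,1],
  [[0.8,3.2,0.1],0,1],
  [[0.7,2.8,0.1],0,1],
  [[0.6,2.4,0.1],0,1],
  [[0.5,2,0.1],0,1],
])

```text
t: 12.48
tcp_pos: [0.5764, 0.0962, 0.0734]
tool_rot: [0.122, 0.993, -0.0, -0.0]
force: [-0.5, -0.4, 0.0]
finger_gap: 0.156
```

```bash
python3 -c "
from h import *
st(); print(loc(manip.sense()['tcp_pos'])); c,i=shot('wrist','w9')"
```

```text
t 12.47 tcp [0.5764 0.0962 0.0734] yaw_y 1.326 zax [-0.0001 -0.     -1.    ] F [-0.5348 -0.4338  0.0418] M [-0.0737  0.026  -0.0632] gap 0.156 q [-0.0257  0.7104  1.6623 -0.      0.7689 -1.3517]
[15.0061  0.2478]
```

View pics/w9.png

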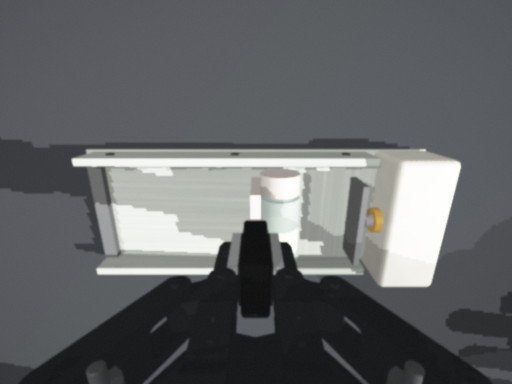

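Request:
arm_command([
  [[0.4,1.8,0.1],0,1],
  [[0.4,1.8,0.1],0,1],
  [[0.4,1.6,0],0,1],
  [[0.4,1.6,0],0,1],
  [[0.4,1.6,0],0,1],
  [[0.4,1.6,0],0,1],
  [[0.3,1.3,0],0,1],
  [[0.3,1.3,0],0,1],
  [[0.3,1.3,0],0,1],
  [[0.3,1.2,0],0,1],
  [[0.3,1.2,0],0,1],
  [[0.3,1.2,0],0,1],
])

```text
t: 14.02
tcp_pos: [0.5807, 0.1137, 0.0736]
tool_rot: [0.122, 0.993, 0.0, 0.0]
force: [-0.5, -0.8, -0.5]
finger_gap: 0.157
```

```bash
python3 -c "
from h import *
st(); print(loc(manip.sense()['tcp_pos'])); c,i=shot('wrist','w10'); crop(i,230,130,140,150,5,'pics/w10a.png')"
```

```text
t 14.03 tcp [0.5807 0.1137 0.0736] yaw_y 1.326 zax [ 0.0001  0.     -1.    ] F [-0.4625 -0.8134 -0.4866] M [-0.0416  0.0911 -0.0011] gap 0.157 q [ 0.0046  0.7164  1.6432  0.      0.7819 -1.3214]
[32.9759  0.3055]
```

View pics/w10a.png

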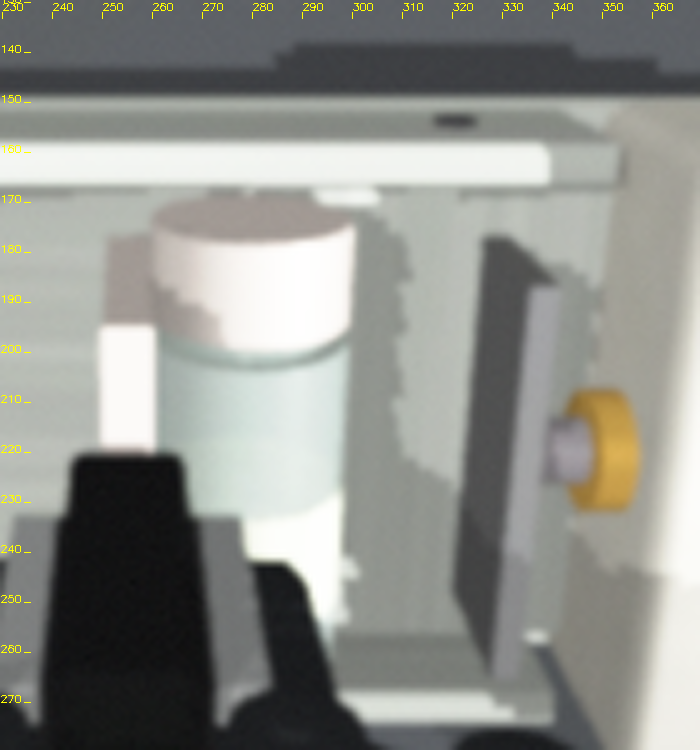

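```bash
python3 - <<'E'
from h import *
c=cal('w10')
for uv in [(334.5,187),(328,264)]: print('top',loc(ray(c,*uv,.039)))
for uv in [(325.5,177),(319.5,248)]: print('bot',loc(ray(c,*uv,.014)))
E
```

```text
top [85.6595 29.3226]
top [ 86.5119 -29.9166]
bot [85.9645 29.1161]
bot [ 86.1045 -31.4749]
```

Request:
arm_command([
  [[0.2,1,0],0,1],
  [[0.2,1,0],0,1],
  [[0.3,1,0],0,1],
  [[0.2,1,0],0,1],
  [[0.2,1,0],0,1],
  [[0.3,1,0],0,1],
  [[0.2,1,0],0,1],
])

```text
t: 14.95
tcp_pos: [0.5823, 0.1207, 0.0736]
tool_rot: [0.122, 0.993, -0.0, 0.0]
force: [0.2, 0.6, -1.1]
finger_gap: 0.158
```

```bash
python3 -c "
from h import *
st(); print(loc(manip.sense()['tcp_pos'])); c,i=shot('wrist','w11'); crop(i,230,130,140,150,5,'pics/w11a.png')"
```

```text
t 14.95 tcp [0.5823 0.1207 0.0736] yaw_y 1.326 zax [ 0.0001 -0.     -1.    ] F [ 0.2214  0.6419 -1.1224] M [-0.0104  0.0171  0.0043] gap 0.158 q [ 0.0166  0.719   1.6355 -0.      0.787  -1.3094]
[40.1324  0.4351]
```

View pics/w11a.png

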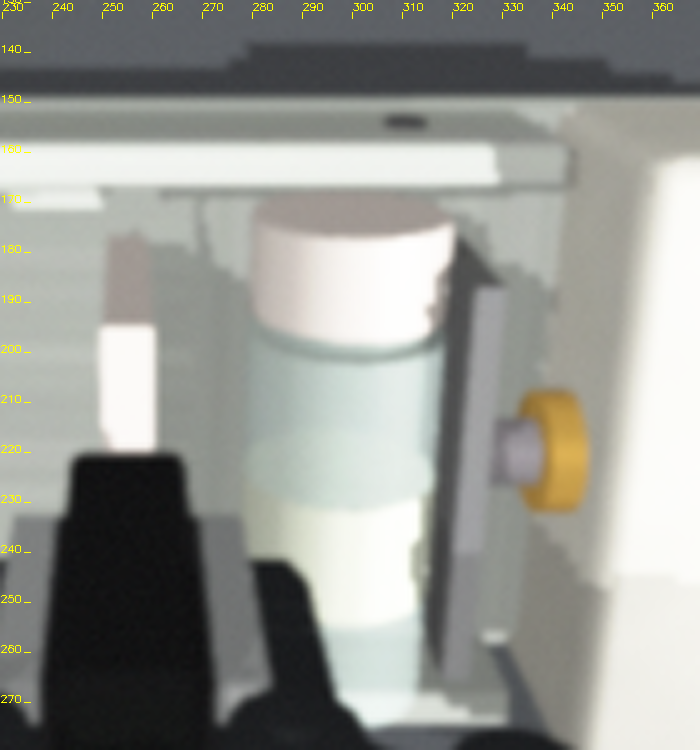

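Request:
arm_command([
  [[0.5,1.9,0],0,1],
  [[0.5,1.9,0],0,1],
  [[0.5,1.9,0],0,1],
  [[0.4,1.5,0],0,1],
  [[0.4,1.5,0],0,1],
  [[0.2,1,0],0,1],
  [[0.2,1,0],0,1],
])

```text
t: 15.88
tcp_pos: [0.5849, 0.1313, 0.0736]
tool_rot: [0.122, 0.993, -0.0, -0.0]
force: [0.1, -0.4, -0.6]
finger_gap: 0.157
```

```bash
cat >> h.py <<'E'
def favg(n=6,cam='wrist'):
    v=[]
    for _ in range(n):
        v.append(manip.sense()['force']); manip.snapshot(cam)
    v=np.array(v); u=np.array([np.cos(TR[2]),np.sin(TR[2]),0])
    s=manip.sense(); print('t',round(s['t'],2),'loc',loc(s['tcp_pos']),'z',s['tcp_pos'][2],'Fmean',v.mean(0),'push',-(v@u).mean().round(2),'sd',(v@u).std().round(2),'Mx',s['ft_torque'])
E
python3 -c "
from h import *
favg(6);c,i=shot('wrist','w12'); crop(i,230,130,140,150,5,'pics/w12a.png')"
```

```text
t 16.18 loc [51.0453  0.4109] z 0.07359437369011634 Fmean [-0.1634  0.0462 -0.7229] push -0.01 sd 0.63 Mx [ 0.0073 -0.0078 -0.0486]
```

View pics/w12a.png

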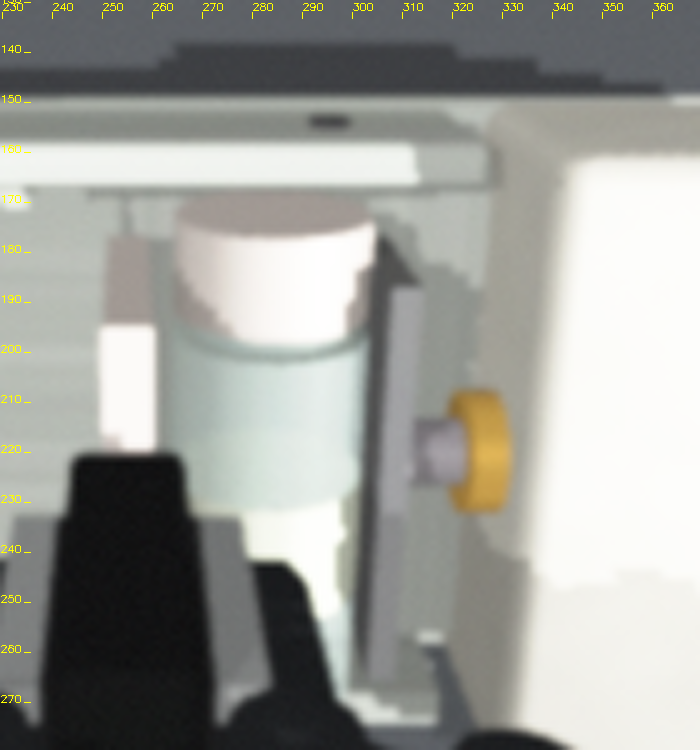

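Request:
arm_command([
  [[0.2,1,0],0,1],
  [[0.3,1,0],0,1],
  [[0.2,0.8,0],0,1],
  [[0.2,0.8,0],0,1],
  [[0.1,0.5,0],0,1],
  [[0.1,0.5,0],0,1],
])

```text
t: 16.98
tcp_pos: [0.586, 0.1356, 0.0736]
tool_rot: [0.122, 0.993, -0.0, -0.0]
force: [-0.2, -2.5, -0.0]
finger_gap: 0.158
```

```bash
python3 -c "
from h import *
favg(6)"
```

```text
t 17.27 loc [55.5668  0.4188] z 0.07361459148484309 Fmean [-0.331  -2.1797  0.0341] push 2.2 sd 0.5 Mx [-0.4996  0.0465 -0.0595]
```

Request:
arm_command([
  [[0.1,0.5,0],0,1],
  [[0.1,0.5,0],0,1],
  [[0.1,0.4,0],0,1],
])

```text
t: 17.65
tcp_pos: [0.5863, 0.1369, 0.0736]
tool_rot: [0.122, 0.993, -0.0, -0.0]
force: [-0.5, -4.7, 0.7]
finger_gap: 0.15
```

```bash
python3 -c "
from h import *
favg(4)"
```

```text
t 17.85 loc [56.8301  0.4131] z 0.07363819310923968 Fmean [-0.7196 -4.7439  0.6592] push 4.78 sd 0.44 Mx [-1.0644  0.1761 -0.0504]
```

Request:
arm_command([
  [[0.1,0.4,0],0,1],
  [[0.05,0.25,0],0,1],
  [[0,0,0],0,1],
  [[0,0,0],0,1],
])

```text
t: 18.35
tcp_pos: [0.5864, 0.1373, 0.0736]
tool_rot: [0.122, 0.993, -0.001, -0.0]
force: [-0.6, -5.3, -0.4]
finger_gap: 0.154
```

```bash
python3 -c "
from h import *
favg(10);c,i=shot('wrist','w13'); crop(i,230,130,140,150,5,'pics/w13a.png')"
```

```text
t 18.85 loc [57.3157  0.4501] z 0.07361601226476643 Fmean [-0.8465 -5.6879  0.7045] push 5.73 sd 0.62 Mx [-1.2172  0.1625  0.0043]
```

View pics/w13a.png

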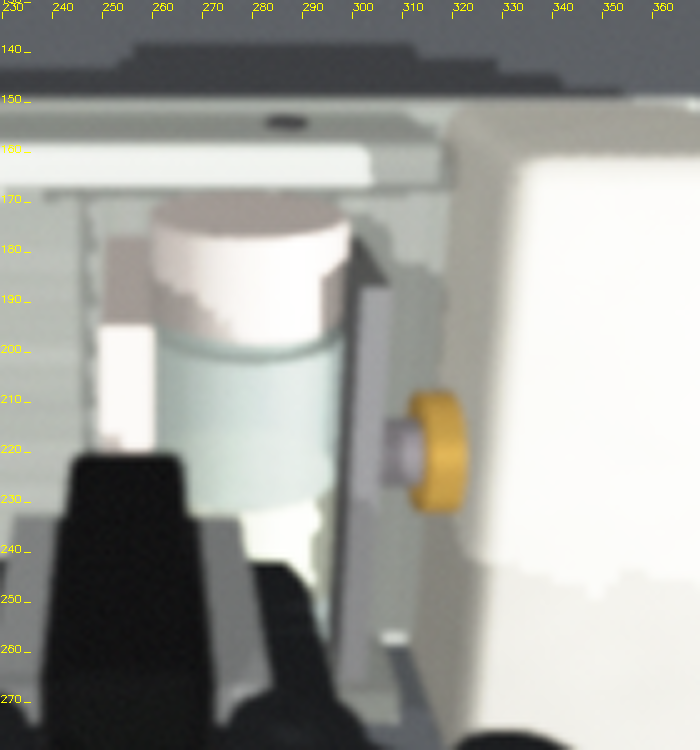

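Request:
arm_command([
  [[0.04,0.15,0],0,1],
  [[0,0,0],0,1],
  [[0,0,0],0,1],
  [[0,0,0],0,1],
  [[0,0,0],0,1],
  [[0,0,0],0,1],
  [[0,0,0],0,1],
  [[0,0,0],0,1],
])

```text
t: 19.9
tcp_pos: [0.5864, 0.1374, 0.0736]
tool_rot: [0.122, 0.993, -0.001, -0.0]
force: [-1.1, -5.9, 1.0]
finger_gap: 0.154
```

```bash
python3 -c "
from h import *
favg(8)"
```

```text
t 20.3 loc [57.356   0.4434] z 0.07361364096023931 Fmean [-1.2898 -5.8249  0.9573] push 5.96 sd 0.48 Mx [-1.2701  0.1907 -0.0431]
```

Request:
arm_command([
  [[-0.06,-0.25,0],0,1],
  [[-0.06,-0.25,0],0,1],
  [[-0.06,-0.25,0],0,1],
  [[-0.06,-0.25,0],0,1],
  [[-0.06,-0.25,0],0,1],
  [[-0.06,-0.25,0],0,1],
  [[-0.06,-0.25,0],0,1],
  [[-0.06,-0.25,0],0,1],
  [[-0.06,-0.25,0],0,1],
  [[-0.06,-0.25,0],0,1],
  [[-0.06,-0.25,0],0,1],
  [[-0.06,-0.25,0],0,1],
])

```text
t: 21.8
tcp_pos: [0.5859, 0.1353, 0.0736]
tool_rot: [0.122, 0.993, 0.0, 0.0]
force: [-0.8, -0.3, -1.1]
finger_gap: 0.158
```

Request:
arm_command([
  [[-0.1,-0.3,0],0,1],
  [[-0.1,-0.4,0],0,1],
  [[-0.1,-0.5,0],0,1],
  [[-0.1,-0.5,0],0,1],
  [[-0.2,-0.8,0],0,1],
  [[-0.2,-1,0],0,1],
  [[-0.4,-1.5,0],0,1],
  [[-0.5,-2,0],0,1],
  [[-0.5,-2,0],0,1],
  [[-0.5,-2,0],0,1],
])

```text
t: 23.05
tcp_pos: [0.5831, 0.1239, 0.0736]
tool_rot: [0.122, 0.993, -0.0, 0.0]
force: [-0.9, 0.1, -0.4]
finger_gap: 0.154
```

```bash
python3 -c "
from h import *
favg(2);c,i=shot('wrist','w14'); crop(i,230,130,140,150,5,'pics/w14a.png')"
```

```text
t 23.15 loc [43.3985  0.429 ] z 0.07360642070836936 Fmean [-0.5126  0.185  -0.6725] push -0.06 sd 0.23 Mx [ 0.0195  0.0538 -0.0013]
```

View pics/w14a.png

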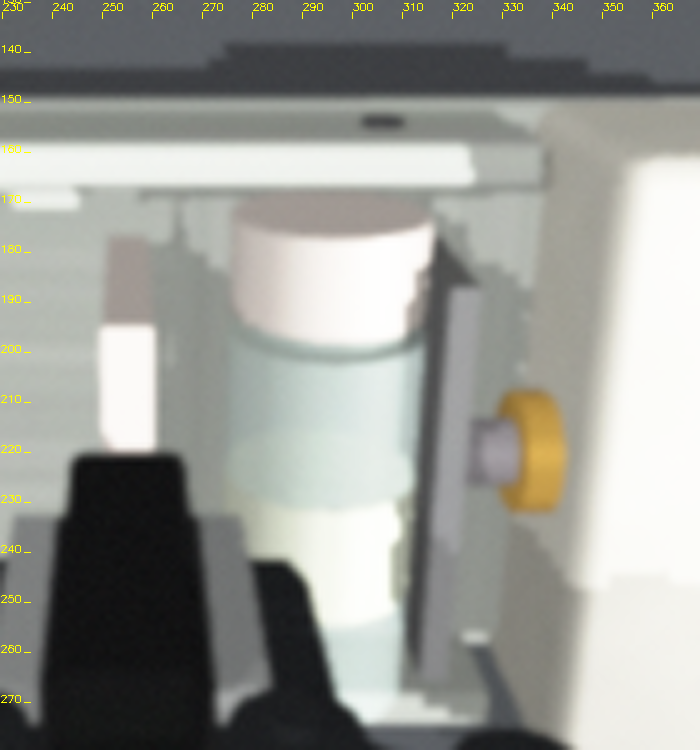

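The blade is clear, and the vial lies in the nest against the relaxed plate. Next I'll lift and go back to the holder.

Request:
arm_command([
  [[0,0,10],0,1],
  [[0,0,40],0,1],
  [[0,0,50],0,1],
  [[0,0,40],0,1],
  [[-7,-51,0],0.09,1],
  [[-7,-51,0],0.09,1],
  [[-7,-52,0],0.089,1],
  [[-7,-52,0],0,1],
  [[-7,-52,0],0,1],
  [[-7,-52,0],0,1],
  [[-7,-51,0],0,1],
  [[-6.5,-51.3,0],0,1],
])

```text
t: 24.7
tcp_pos: [0.5273, -0.2898, 0.2144]
tool_rot: [-0.012, 1.0, -0.0, 0.0]
force: [1.1, -0.3, -0.3]
finger_gap: 0.158
```

Request:
arm_command([
  [[0,0,-40],0,1],
  [[0,0,-35],0,1],
  [[0,0,-20],0,1],
  [[0,0,0],0,1],
  [[0,0,0],0,1],
])

```text
t: 25.32
tcp_pos: [0.5283, -0.2886, 0.1198]
tool_rot: [-0.012, 1.0, -0.001, 0.001]
force: [-0.2, -0.3, -1.2]
finger_gap: 0.156
```

```bash
python3 -c "
from h import *
st();c,i=shot('wrist','w15'); crop(i,200,130,110,120,6,'pics/w15a.png')"
```

```text
t 25.32 tcp [ 0.5283 -0.2886  0.1198] yaw_y 1.5952 zax [ 0.0016 -0.0013 -1.    ] F [-0.2132 -0.3309 -1.216 ] M [ 0.0388 -0.0182  0.0074] gap 0.156 q [-0.6854  0.655   1.5956  0.      0.8889 -2.2806]
```

View pics/w15a.png

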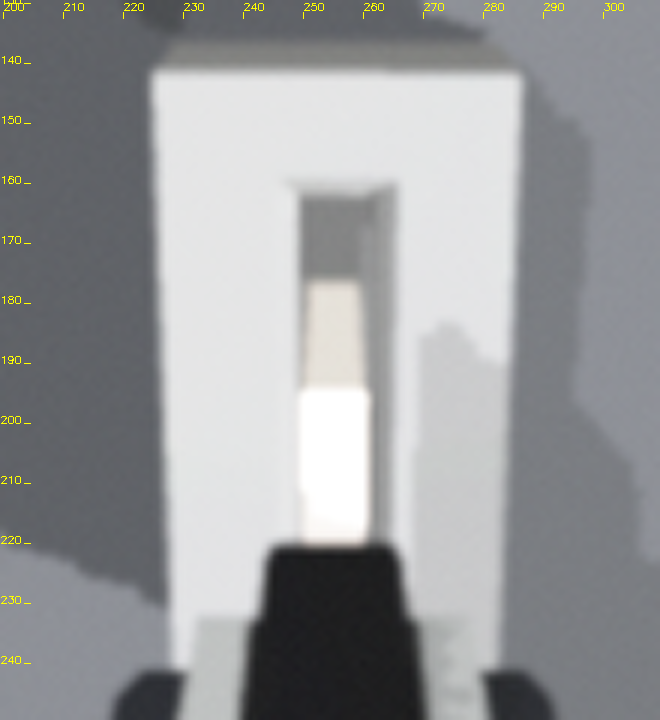

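```bash
python3 - <<'E'
from h import *
c=cal('w15')
print('slot L,R',ray(c,247.5,162,.032),ray(c,264.5,162,.032),'slot far end',ray(c,256,161,.032))
print('holder L,R',ray(c,224.5,142,.032),ray(c,285.5,142,.032))
print('holder L,R lower',ray(c,228,240,.032),ray(c,282.5,240,.032))
print('blade',ray(c,250.3,177,.0642),ray(c,259,177,.0642))
print('TCP-> x far',.5283-.03)
E
```

```text
slot L,R [ 0.4946 -0.296   0.032 ] [ 0.4942 -0.2816  0.032 ] slot far end [ 0.4936 -0.2888  0.032 ]
holder L,R [ 0.4784 -0.3151  0.032 ] [ 0.477 -0.265  0.032]
holder L,R lower [ 0.5692 -0.3129  0.032 ] [ 0.5678 -0.2621  0.032 ]
blade [ 0.4985 -0.2929  0.0642] [ 0.4983 -0.2865  0.0642]
TCP-> x far 0.49829999999999997
```

Request:
arm_command([
  [[-0.5,0.3,-10],0,1],
  [[0,0,-10],0,1],
  [[0,0,-10],0,1],
  [[0,0,-5],0,1],
  [[0,0,-5],0,1],
  [[0,0,0],0,1],
])

```text
t: 26.12
tcp_pos: [0.5269, -0.2878, 0.0781]
tool_rot: [-0.012, 1.0, 0.0, -0.0]
force: [-0.5, 0.0, -0.1]
finger_gap: 0.153
```

Request:
arm_command([
  [[0,0,-5],0,1],
  [[0,0,-5],0,1],
  [[0,0,-3],0,1],
  [[0,0,-2],0,1],
  [[0,0,0],0,1],
  [[0,0,0],0,1],
])

```text
t: 26.88
tcp_pos: [0.5272, -0.288, 0.0637]
tool_rot: [-0.012, 1.0, -0.0, 0.0]
force: [0.0, -0.3, 0.0]
finger_gap: 0.159
```

```bash
python3 -c "
from h import *
st();c,i=shot('wrist','w16'); st()"
```

```text
t 26.88 tcp [ 0.5272 -0.288   0.0637] yaw_y 1.595 zax [ 0.0003 -0.0003 -1.    ] F [ 0.0132 -0.2669  0.0243] M [ 0.0233 -0.0487  0.0164] gap 0.159 q [-0.6858  0.7401  1.6232 -0.      0.778  -2.2808]
t 26.93 tcp [ 0.5272 -0.288   0.0636] yaw_y 1.595 zax [ 0.0002 -0.0002 -1.    ] F [ 0.022  -0.1098  0.2343] M [-0.0359  0.0165 -0.0103] gap 0.156 q [-0.6858  0.7401  1.6232  0.      0.778  -2.2808]
```

View pics/w16.png

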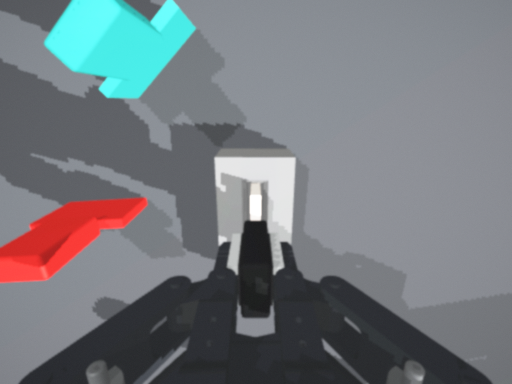

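Request:
arm_command([
  [[0,0,-0.4],0,1],
  [[0,0,0],0,1],
])

```text
t: 27.18
tcp_pos: [0.5272, -0.288, 0.0636]
tool_rot: [-0.012, 1.0, -0.0, 0.0]
force: [-1.7, 0.5, 4.0]
finger_gap: 0.153
```

```bash
python3 -c "
from h import *
favg(4)"
```

```text
t 27.38 loc [-369.8008  -43.7978] z 0.0636239036429275 Fmean [-0.7732  0.2125  3.5658] push -0.02 sd 0.4 Mx [ 0.1333  0.213  -0.0134]
```

On the floor (contact about 4 N). I'll open slowly and rise.

Request:
arm_command([
  [[0,0,0.4],0,0.5],
  [[0,0,0],0,0.3],
  [[0,0,0],0,0],
  [[0,0,0],0,-0.5],
  [[0,0,0],0,-1],
  [[0,0,0],0,-1],
  [[0,0,0],0,-1],
  [[0,0,0],0,-1],
])

```text
t: 28.38
tcp_pos: [0.5271, -0.2879, 0.0636]
tool_rot: [-0.012, 1.0, 0.0, 0.0]
force: [0.7, 1.1, 0.3]
finger_gap: 1.0
```

```bash
python3 -c "
from h import *
st();c,i=shot('wrist','w17')"
```

```text
t 28.38 tcp [ 0.5271 -0.2879  0.0636] yaw_y 1.595 zax [ 0.  0. -1.] F [0.6559 1.0996 0.3082] M [ 0.044   0.0097 -0.0053] gap 1.0 q [-0.6858  0.7401  1.6232  0.      0.7782 -2.2808]
```

View pics/w17.png

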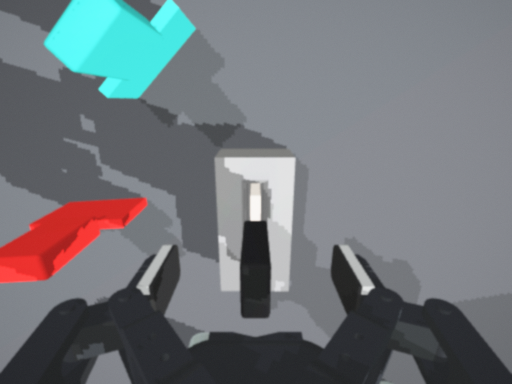

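Request:
arm_command([
  [[0,0,20],0,-1],
  [[0,0,40],0,-1],
  [[0,0,55],0,-1],
  [[0,0,55],0,-1],
  [[-10,0,20],0,-1],
  [[-10,0,0],0,-1],
  [[0,0,0],0,-1],
  [[0,0,0],0,-1],
])

```text
t: 29.42
tcp_pos: [0.5062, -0.2873, 0.2515]
tool_rot: [-0.012, 1.0, 0.001, -0.001]
force: [-0.6, 0.4, -0.2]
finger_gap: 0.998
```

```bash
python3 -c "
from h import *
st();c,i=shot('wrist','w18');c,i=shot('top','t18');c,j=shot('scene','s18'); crop(i,115,160,125,85,6,'pics/t18a.png'); crop(j,190,135,220,165,3.6,'pics/s18a.png')"
```

```text
t 29.43 tcp [ 0.5062 -0.2873  0.2515] yaw_y 1.5946 zax [-0.003   0.0028 -1.    ] F [-0.6186  0.3764 -0.2412] M [ 0.0171 -0.0446  0.0261] gap 0.998 q [-0.7082  0.4604  1.5299  0.0002  1.1553 -2.3028]
```

View pics/t18a.png

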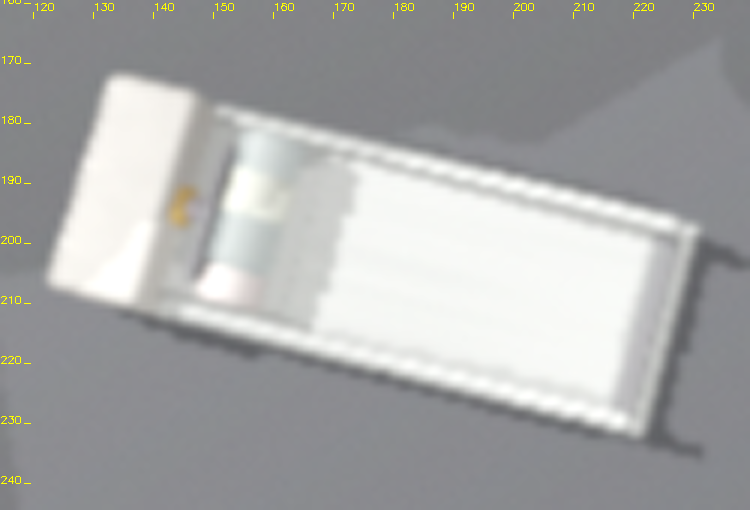

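View pics/s18.png

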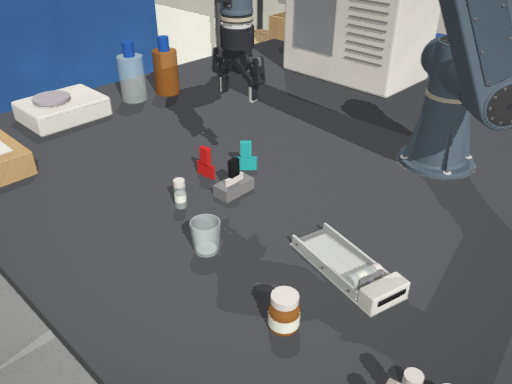

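View pics/w18.png

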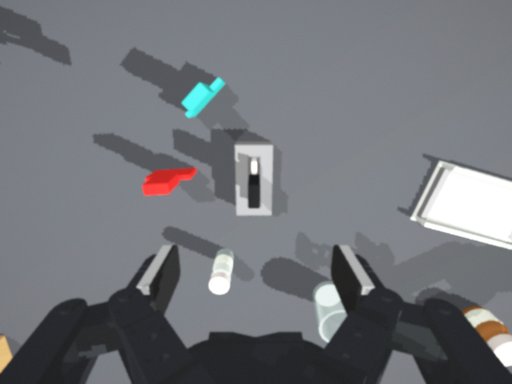

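The top view shows the vial in the nest against the plate (crop centre about (154,196)). The scene and wrist views show the paddle upright in its slot, the bystanders where they were, and the gripper clear.

```bash
python3 -c "
from station import manip
print(manip.sign_off())"
```

```text
the job is handed in; nothing more can be done
None
```

The job is done and handed in at about 29.5 s of the 72 s allowed.

- **Rolling:** I gripped the paddle by its grip and rolled the vial slowly up the track with the blade until it dropped over the edge. It then rolled on against the sprung plate, whose free face measured about 86 mm along the track. The gripper never touched the vial.
- **Pressing:** The averaged push was 5.7 to 6.0 N, held for about 2 s. I saw no reading near 12 N. I then eased off at about 2 mm/s, and the force returned to zero.
- **Returning the paddle:** I stood it back in the slot, where it met the floor with about 4 N at the same height as at pickup, then released it and moved clear.

In the last pictures the vial lies in the nest against the plate and the paddle stands upright in its slot. The decoys, beaker, jar and spare vial are where they were.

No final check failed. The first track poses from the fixed cameras differed by several millimetres, so I worked from close-up wrist-camera measurements, where the wall corners checked afterwards agreed to about 0.7 mm.

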